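Clamp-check air cylinders in a V-groove cradle

ROBOT

A 7-joint arm with a two-finger parallel gripper is mounted at the origin on a cart in front of the work surface, level with it; the furniture and walls round the work are solid. World frame = base frame: x ahead of the robot, y to its left, z up, the work surface at z = 0. Lengths are in m, angles in degrees, forces in N, time in s.
With the tool pointing down it reaches from about 0.35 to 0.775 m from the base axis. Payload 3.1 kg.
Tool frame: the origin (TCP) lies between the finger pads; the fingertips stand 14 mm ahead of it and the grasp point (between the pads) lies 5 mm behind it; z points along the fingers, y is the line along which they close (so a half turn about z gives the same grasp; the last joint's range is limited). The gripper opens to 85 mm and grips with 20 to 120 N. Pads are 22 mm wide; open, the fingers measure 114 mm over their backs; the gripper's body (76 mm by 85 mm) begins 54 mm behind the grasp point. The pads swing forward as they close: fully open they stand 13 mm farther back than shut.
Start: joints at [-72.175, 17.813, 0.802, 86.603, -0.252, 75.585, -1.558], TCP at [0.19, 0.516, 0.245] pointing down, gripper open.
Joint ranges: [-154.91, 154.91], [-16.99, 109.72], [-72.82, 74.43], [7.12, 147.25], [-82.49, 262.49], [11.32, 116.49], [-174.64, 174.64]. Speed limits (degrees/s): [159.86, 159.86, 180, 180, 180, 180, 180].

INTERFACE

Orientations are given as a 3x3 rotation matrix whose columns are the frame's x, y, z axes.
In Python, from bench import ctrl, cams, hand_in gives the robot as it stands.
- The arm moves only by the tool drive_tool, never from a script. Its argument "steps" is text: rows parted by semicolons, each of 7 numbers parted by spaces: the gripper command: -1 is fully open, 1 is shut, values between are in proportion, then the shift along the world's x, y, z in units of 0.25 m (1.0 is 0.25 m), then the turn, a rotation vector about the world's x, y, z in units of 360 degrees (1.0 is 360 degrees). In form: claw x y z rx ry rz; .... A call has 1 to 20 rows; each row is the pose to reach, as a shift and turn from the pose commanded when the call began, turning the shorter way round; what a row does not reach only later rows make up. A row lasts 1/10 s, in which the tool goes at most 50 mm and 8.59 degrees, less where a joint would pass 70% of its speed; a pose out of reach is approached as far as the arm can. A call with a number of a shift or a turn outside -1 to 1 is refused whole. A call with a gripper value outside its range is refused whole. The fingers move at their own pace and stop on an object; "grip_force" is the grip in N (left out, the last holds). Time passes only in rows, so rows that repeat a pose let the fingers close. It gives the time, the measured TCP pose, the force, the opening and the grip force at its end, in the units of the state.
- ctrl.read_state(): the state, without advancing time (a new reading comes with each control period).
- cams.capture(name): name is "scene" or "top" or "wrist"; returns a dict with "image" (384x512x3 uint8, red, green, blue), "fx", "fy", "cx", "cy" (pixels), "world_to_cam" (4x4, takes a point from world to camera coordinates). Camera axes: x right, y up, looking along -z (the intrinsics and any distortion apply to the point x, -y, -z); pixel columns grow to the right and rows downward; lengths in m; the calibration is good to about 2 mm. A picture is of the moment at which its call begins. There is no depth.
- hand_in(): hands the job in; it is judged then, once.
The state is a dict: "t": time; "joint_pos": joint angles; "joint_velocities": joint speeds; "tau": joint torques, N m; "eef_pos": TCP position; "tcp_rot": TCP orientation; "wrist_force": force on the tool from outside, world axes, zero at the start; "ft_torque": the same for the moment, N m; "opening": opening from 0.0 (shut) to 1.0 (fully open); "grasp_force": force on a finger pad.
Only numpy, scipy, OpenCV 4.12 (cv2) and the standard library are available. Lean on these libraries where they do the work, as an engineer would, in place of code of your own. Each camera call takes 0.05 s, during which the arm holds its last target. There are 200 camera calls.

TASK

The clamping cradle was left clamped: press its green release button until the lever has sprung right back. Then lay every air cylinder on the bench in its own V-groove of the cradle, rod end towards the sliding bar, the barrel fully settled between the end caps, swing the red-knobbed lever until it holds in its last notch and leave it clamped, hands off, for ten seconds. Release the lever again, take the cylinders out and lay them flat in the blue tray, side by side; leave the other things on the bench where they are.

Things in the scene. Friction and masses are not known exactly. Their poses are not given: they have to be found in the camera images.
- cylinder1: Air cylinder 1: round aluminium barrel 30 mm thick, black hexagonal caps (35 mm across flats, inner faces 45 mm from the middle) at both ends, threaded nose and rod at one end, blue band near the other; reaches 59 mm behind, 80 mm ahead of the origin. 0.2 kg. Origin: on the axis, middle of the barrel (grip there), 17.5 mm up when lying on a cap's flat; x axis points to the rod end. May be absent.
- cylinder2: Air cylinder 2: round aluminium barrel 30 mm thick, black hexagonal caps (35 mm across flats, inner faces 45 mm from the middle) at both ends, threaded nose and rod at one end, blue band near the other; reaches 59 mm behind, 80 mm ahead of the origin. 0.2 kg. Origin: on the axis, middle of the barrel (grip there), 17.5 mm up when lying on a cap's flat; x axis points to the rod end. May be absent.
- cylinder3: Air cylinder 3: round aluminium barrel 30 mm thick, black hexagonal caps (35 mm across flats, inner faces 45 mm from the middle) at both ends, threaded nose and rod at one end, blue band near the other; reaches 59 mm behind, 80 mm ahead of the origin. 0.2 kg. Origin: on the axis, middle of the barrel (grip there), 17.5 mm up when lying on a cap's flat; x axis points to the rod end. May be absent.
- rod1 (a point): Tip of the rod of cylinder 1, 80 mm from its origin along its x axis.
- rod2 (a point): Tip of the rod of cylinder 2, 80 mm from its origin along its x axis.
- rod3 (a point): Tip of the rod of cylinder 3, 80 mm from its origin along its x axis.
- groove1 (a point): Groove 1 (of three, 75 mm apart): middle and axis of a seated cylinder, 45 mm above the bench, 35 mm above the base plate; x runs along the groove to the sliding bar. Two V supports (90 degrees, mouth 48 mm wide at axis height, 10 mm thick) 33 mm before and behind: grip the barrel between them; end caps hang outside, 7 mm play each way. Stop plate 62 mm behind (top 10 mm higher), bar 100 mm ahead once released.
- groove2 (a point): Groove 2 (of three, 75 mm apart): middle and axis of a seated cylinder, 45 mm above the bench, 35 mm above the base plate; x runs along the groove to the sliding bar. Two V supports (90 degrees, mouth 48 mm wide at axis height, 10 mm thick) 33 mm before and behind: grip the barrel between them; end caps hang outside, 7 mm play each way. Stop plate 62 mm behind (top 10 mm higher), bar 100 mm ahead once released.
- groove3 (a point): Groove 3 (of three, 75 mm apart): middle and axis of a seated cylinder, 45 mm above the bench, 35 mm above the base plate; x runs along the groove to the sliding bar. Two V supports (90 degrees, mouth 48 mm wide at axis height, 10 mm thick) 33 mm before and behind: grip the barrel between them; end caps hang outside, 7 mm play each way. Stop plate 62 mm behind (top 10 mm higher), bar 100 mm ahead once released.
- lever (a joint): Angle of the clamp lever about its upright pivot, rad; starts at 0.72; 0 = released, pointing away from the bar; grows clockwise seen from above, the knob swinging away from the grooves. Ratchet notches hold it at about 0.40, 0.72 and 1.04 (last; end stop 1.14); a spring returns it to 0. About 3 N at the knob moves it. It draws the bar up to 21 mm towards the cylinders.
- knob (a point): The red knob standing on the end of the lever, diameter 20 mm, 34 mm tall; this point is at its axis, 75 mm above the bench, 14 mm below its top; the flat lever arm is 18 mm and more below this point. It moves with the lever.
- lever_pivot (a point): Point on the pivot axis of the lever at the height of the knob point; the knob is 90 mm from it. The disc under it, 104 mm across, and its hub are below 60 mm.
- release (a joint): Travel of the green release button in m: 0 up, 0.008 fully down (about 4 N); below 0.006 the ratchet is not free. Must be held down until the lever is back (about 2 s).
- release_top (a point): Middle of the top of the round green release button, diameter 20 mm, about 50 mm above the bench, pressed straight down; it stands beside the lever's disc on the side of the bar.
- tray: Blue open tray, 180 x 215 mm, walls 22 mm high and 4 mm thick, floor 4 mm thick. Origin: centre of its underside; x axis along the 180 mm side. Fixed to the bench.
- gauge: Pressure gauge lying face up, 78 x 55 x 24 mm: leave alone. Origin at the centre of its underside.
- coupler: Steel air coupler with a red ring, 29 x 83 x 28 mm: leave alone. Origin at the centre of its underside.
- carton: White and grey small carton, 50 x 75 x 42 mm: leave alone. Origin at the centre of its underside.

How it is judged:
By the outcome, as a careful person would: the job done as asked, in the order asked, and still so for the second after the job is handed in, with the robot touching nothing.
Of cylinder1, cylinder2, cylinder3 only 2 to 3 are there at a start; the rules pass over those that are not, and their reading is None.
At some moment in a run one of cylinder1, cylinder2, cylinder3 may be knocked a few centimetres aside while the robot is not near it.
Once in a run the grip may slacken for a moment while it holds something.
It also fails if it takes over 210 s, if anything falls off the work surface, if the arm or the gripper's body presses on something with over 40 N, if the wrist force passes 120 N, or if a joint passes its speed limit or range.

## Working session

There is one attempt and no reset: what is moved stays moved. The work goes in short steps, Python scripts to look and compute and a tool call to move; the robot and the scene stay as the last step left them, time stands still between calls to the robot, and variables do not carry over. Pictures are saved under pics/ and viewed, at most 14 in all, crops included, and the job is handed in when it is done.

Besides the shell and the picture viewer there is one more tool, called as name(argument=value, ...), one argument or row to a line, values as JSON. drive_tool: Moves the arm, as the interface text tells. Its arguments: {"type":"object","properties":{"steps":{"type":"string"},"grip_force":{"type":"number"}},"required":["steps"]}

```bash
mkdir -p pics
cat > h.py <<'E'
import numpy as np, cv2, sys
from bench import ctrl, cams, hand_in
def cap(n):
    c=cams.capture(n); return c
def save(c,f,box=None,s=1):
    im=c["image"][:,:,::-1]
    if box: im=im[box[1]:box[3],box[0]:box[2]]
    im=cv2.resize(im,None,fx=s,fy=s,interpolation=cv2.INTER_CUBIC); cv2.imwrite("pics/"+f,im)
def px2w(c,u,v,z):
    M=np.array(c["world_to_cam"]);R=M[:3,:3];t=M[:3,3]
    d=R.T@np.array([(u-c["cx"])/c["fx"],-(v-c["cy"])/c["fy"],-1]);o=-R.T@t
    return o+d*(z-o[2])/d[2]
def w2px(c,p):
    q=np.array(c["world_to_cam"])@np.append(p,1)
    return c["cx"]+c["fx"]*q[0]/-q[2], c["cy"]-c["fy"]*q[1]/-q[2]
E
python3 - <<'E'
from h import *
import pickle
for n in("scene","top"):
    c=cap(n); save(c,n+"0.png",s=1.5); pickle.dump(c,open(n+"0.pkl","wb"))
    print(n,[ (k,np.round(v,3).tolist()) for k,v in c.items() if k!="image"])
s=ctrl.read_state(); print({k:np.round(v,3).tolist() for k,v in s.items()})
E
```

```text
scene [('fx', 351.897), ('fy', 351.897), ('cx', 257.715), ('cy', 192.123), ('world_to_cam', [[0.757, -0.653, 0.014, -0.448], [0.28, 0.344, 0.896, -0.218], [-0.59, -0.675, 0.444, -0.711], [0.0, 0.0, 0.0, 1.0]])]
top [('fx', 457.772), ('fy', 457.772), ('cx', 257.623), ('cy', 191.836), ('world_to_cam', [[0.014, -1.0, -0.003, -0.027], [0.995, 0.014, 0.101, -0.553], [-0.101, -0.004, 0.995, -1.278], [0.0, 0.0, 0.0, 1.0]])]
{'t': 0.1, 'joint_pos': [-72.173, 17.856, 0.803, 86.683, -0.253, 75.584, -1.559], 'joint_velocities': [0.008, -0.141, 0.135, -0.172, 0.084, 0.022, -0.073], 'tau': [0.001, -38.086, 0.147, -23.124, 0.012, 0.008, -0.0], 'eef_pos': [0.19, 0.516, 0.244], 'tcp_rot': [[-0.938, 0.346, -0.001], [0.346, 0.938, -0.002], [-0.0, -0.002, -1.0]], 'wrist_force': [-0.528, 0.321, -1.156], 'ft_torque': [0.01, -0.017, 0.024], 'grasp_force': 0.0, 'opening': 0.995}
```

View pics/top0.png

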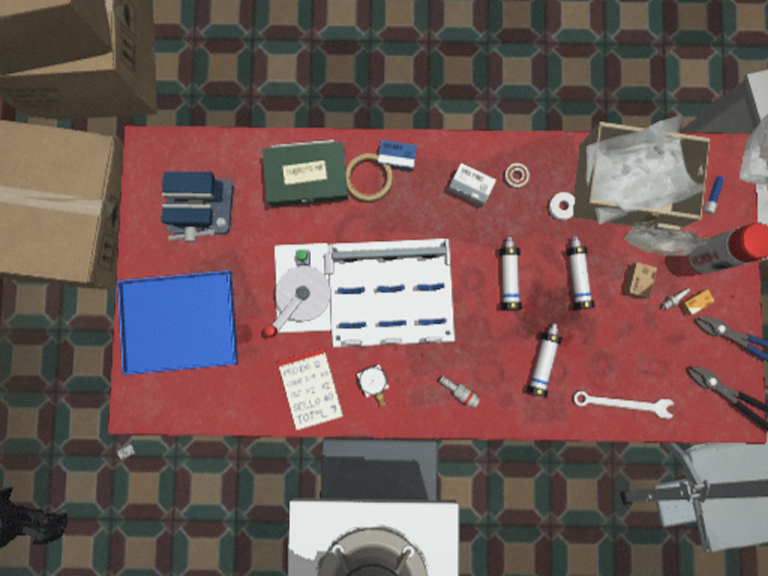

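View pics/scene0.png

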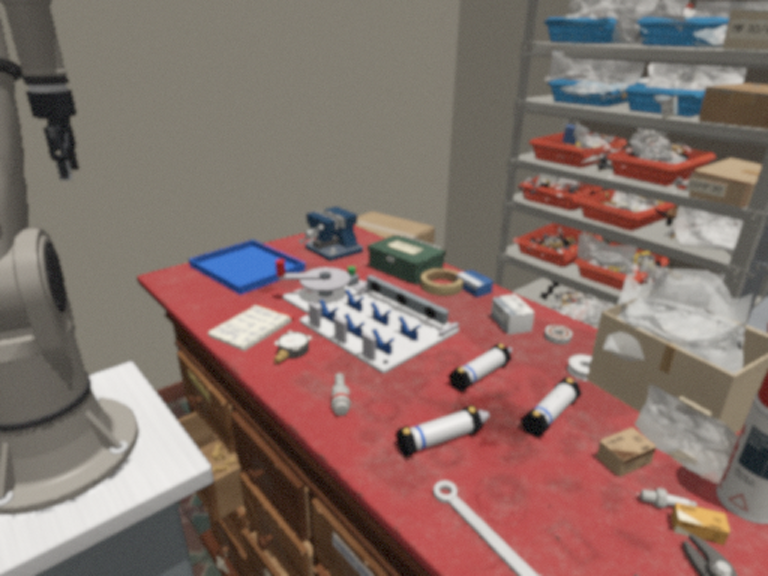

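Run:
```python
from h import *
import pickle
c=pickle.load(open("top0.pkl","rb")); save(c,"crop0.png",(172,150,412,280),3.3)
```

```text
(no output)
```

View pics/crop0.png

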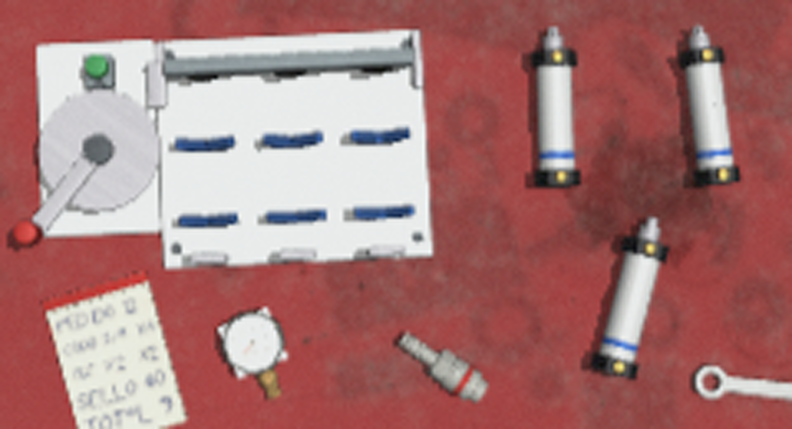

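Run:
```python
from h import *
import pickle
c=pickle.load(open("top0.pkl","rb"))
P=lambda x,y,z: px2w(c,172+(x+.5)/3.3-.5,150+(y+.5)/3.3-.5,z)
print("btn",P(97,66,.05)); pv=P(98,150,.06); kn=P(23,234,.089); print("pivot",pv,"knob",kn,np.linalg.norm((pv-kn)[:2]))
f=[P(*q,.038) for q in((205,144),(291,139),(380,135))]; r=[P(*q,.038) for q in((208,219),(295,215),(383,212))]
for a,b in zip(f,r): d=(a-b)[:2];print("groove",(a+b)/2,np.linalg.norm(d),np.degrees(np.arctan2(d[1],d[0])))
for i in(0,1):print("spacing",np.linalg.norm((f[i]-f[i+1])[:2]),np.linalg.norm((r[i]-r[i+1])[:2]))
for n,a,b in(("A",(553,28),(558,186)),("B",(698,27),(724,184)),("C",(655,217),(618,377))):
    a=P(*a,.0175);b=P(*b,.0175);d=(a-b)[:2];u=d/np.linalg.norm(d);o=(a[:2]*59+b[:2]*80)/139
    print(n,o,np.linalg.norm(d),np.degrees(np.arctan2(u[1],u[0])))
T=lambda x,y,z: px2w(c,(x+.5)/1.5-.5,(y+.5)/1.5-.5,z)
for q in((118,279),(232,271),(238,363),(124,374)):print("tray",T(*q,.022))
```

```text
btn [0.61171134 0.14138836 0.05      ]
pivot [0.53876056 0.13732954 0.06      ] knob [0.46615082 0.19320396 0.089     ] 0.09161945644488967
groove [0.51513014 0.0466029  0.038     ] 0.06435616710616739 3.4019850387438315
groove [ 0.5200345 -0.0273134  0.038    ] 0.06526444593854926 3.7905149894055876
groove [ 0.52410643 -0.10296935  0.038     ] 0.06608848675311271 2.6715430934043205
spacing 0.07386206343054015 0.07429837176718541
spacing 0.07640679920766635 0.07512635929497483
A [ 0.57586554 -0.25584077] 0.13889976114977962 1.579660253435391
B [ 0.57916048 -0.39265862] 0.13926637691967036 8.549245323739923
C [ 0.4120273 -0.322253 ] 0.14151269975222955 -13.53396172135947
tray [0.56405507 0.49582126 0.022     ]
tray [0.58253465 0.27799359 0.022     ]
tray [0.40753064 0.2601462  0.022     ]
tray [0.38380129 0.47475327 0.022     ]
```

drive_tool(
  steps="1 0.84 -0.75 0 0 0 0.066; 1 0.84 -0.75 0 0 0 0.066; 1 0.84 -0.75 0 0 0 0.066; 1 0.84 -0.75 0 0 0 0.066; 1 0.84 -0.75 0 0 0 0.066; 1 0.84 -0.75 0 0 0 0.066; 1 0.84 -0.75 0 0 0 0.066; 1 0.84 -0.75 0 0 0 0.066; 1 0.84 -0.75 0 0 0 0.066",
  grip_force=30,
)

```text
t: 1.0
eef_pos: [0.3986, 0.3298, 0.2449]
tcp_rot: [[-0.998, -0.064, -0.002], [-0.064, 0.998, 0.0], [0.002, 0.0, -1.0]]
wrist_force: [-0.4, 1.4, -0.1]
opening: 0.002
grasp_force: 0.0
```

drive_tool(
  steps="1 0.847 -0.749 -0.3 0 0 0; 1 0.847 -0.749 -0.3 0 0 0; 1 0.847 -0.749 -0.3 0 0 0; 1 0.847 -0.749 -0.3 0 0 0; 1 0.847 -0.749 -0.3 0 0 0; 1 0.847 -0.749 -0.3 0 0 0; 1 0.847 -0.749 -0.3 0 0 0; 1 0.847 -0.749 -0.3 0 0 0; 1 0.847 -0.749 -0.5 0 0 0; 1 0.847 -0.749 -0.5 0 0 0; 1 0.847 -0.749 -0.5 0 0 0",
)

```text
t: 2.1
eef_pos: [0.6099, 0.1444, 0.12]
tcp_rot: [[-0.998, -0.066, -0.003], [-0.066, 0.998, 0.001], [0.003, 0.001, -1.0]]
wrist_force: [0.8, 0.8, 0.8]
opening: 0.0
grasp_force: 0.0
```

drive_tool(
  steps="1 0 0 -0.1 0 0 0; 1 0 0 -0.18 0 0 0; 1 0 0 -0.2 0 0 0; 1 0 0 -0.215 0 0 0; 1 0 0 -0.23 0 0 0; 1 0 0 -0.24 0 0 0; 1 0 0 -0.248 0 0 0; 1 0 0 -0.252 0 0 0; 1 0 0 -0.254 0 0 0; 1 0 0 -0.254 0 0 0; 1 0 0 -0.254 0 0 0",
)

```text
t: 3.2
eef_pos: [0.6123, 0.1416, 0.0572]
tcp_rot: [[-0.998, -0.062, 0.001], [-0.062, 0.998, 0.0], [-0.001, 0.0, -1.0]]
wrist_force: [1.8, 0.8, 2.2]
opening: -0.002
grasp_force: 1.4
```

drive_tool(
  steps="1 0 0 -0.004 0 0 0; 1 0 0 -0.008 0 0 0; 1 0 0 -0.012 0 0 0; 1 0 0 -0.012 0 0 0; 1 0 0 -0.012 0 0 0; 1 0 0 -0.012 0 0 0",
)

```text
t: 3.8
eef_pos: [0.6125, 0.1416, 0.0558]
tcp_rot: [[-0.998, -0.062, 0.002], [-0.062, 0.998, 0.001], [-0.002, 0.001, -1.0]]
wrist_force: [-1.4, 1.1, 10.9]
opening: -0.002
grasp_force: 5.2
```

Force rose to 11 N at 8 mm: bottomed. Hold and look.

drive_tool(
  steps="1 0 0 0 0 0 0; 1 0 0 0 0 0 0; 1 0 0 0 0 0 0; 1 0 0 0 0 0 0; 1 0 0 0 0 0 0; 1 0 0 0 0 0 0; 1 0 0 0 0 0 0; 1 0 0 0 0 0 0; 1 0 0 0 0 0 0; 1 0 0 0 0 0 0; 1 0 0 0 0 0 0; 1 0 0 0 0 0 0; 1 0 0 0 0 0 0; 1 0 0 0 0 0 0; 1 0 0 0 0 0 0; 1 0 0 0 0 0 0; 1 0 0 0 0 0 0; 1 0 0 0 0 0 0; 1 0 0 0 0 0 0; 1 0 0 0 0 0 0",
)

```text
t: 5.8
eef_pos: [0.6125, 0.1415, 0.0558]
tcp_rot: [[-0.998, -0.062, 0.002], [-0.062, 0.998, 0.001], [-0.002, 0.001, -1.0]]
wrist_force: [-0.3, 0.2, 9.7]
opening: -0.001
grasp_force: 5.2
```

drive_tool(
  steps="1 0 0 0 0 0 0; 1 0 0 0 0 0 0; 1 0 0 0 0 0 0; 1 0 0 0 0 0 0; 1 0 0 0 0 0 0; 1 0 0 0 0 0 0; 1 0 0 0 0 0 0",
)

```text
t: 6.5
eef_pos: [0.6125, 0.1415, 0.0558]
tcp_rot: [[-0.998, -0.062, 0.002], [-0.062, 0.998, 0.001], [-0.002, 0.001, -1.0]]
wrist_force: [-0.1, 0.7, 11.0]
opening: 0.002
grasp_force: 5.2
```

Run:
```python
from h import *
t=cap("top");s=cap("scene")
a=t["image"][140:290,170:420][:,:,::-1];b=s["image"][150:310,150:400][:,:,::-1]
a=cv2.resize(a,(500,300),interpolation=2);b=cv2.resize(b,(430,275),interpolation=2)
im=np.zeros((580,500,3),np.uint8);im[:300]=a;im[302:577,:430]=b;cv2.imwrite("pics/c1.png",im)
```

```text
(no output)
```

View pics/c1.png

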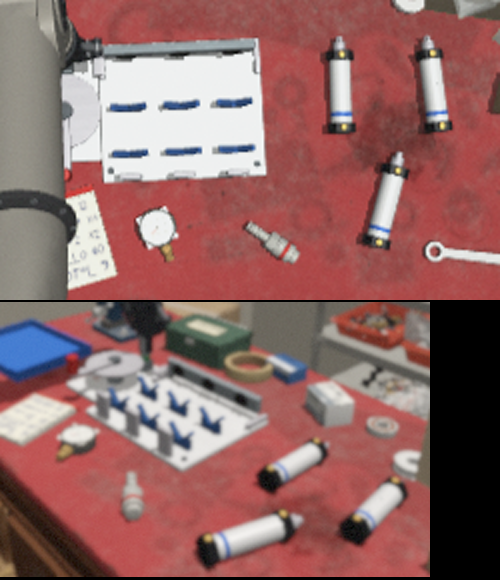

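drive_tool(
  steps="1 0 0 0.15 0 0 0; 1 0 0 0.35 0 0 0; 1 0 0 0.5 0 0 0; 1 -0.04 -0.2 0.59 0 0 0; -1 -0.1 -0.4 0.59 0 0 0; -1 -0.144 -0.6 0.59 0 0 -0.005; -1 -0.144 -0.8 0.59 0 0 -0.005; -1 -0.144 -0.99 0.59 0 0 -0.005; -1 -0.144 -0.99 0.59 0 0 -0.005; -1 -0.144 -0.99 0.59 0 0 -0.005",
)

```text
t: 7.6
eef_pos: [0.5736, -0.1095, 0.2]
tcp_rot: [[-1.0, -0.024, -0.004], [-0.024, 1.0, -0.001], [0.004, -0.001, -1.0]]
wrist_force: [0.4, 1.0, 0.1]
opening: 0.988
grasp_force: 0.0
```

```bash
cat >> h.py <<'E'
def cyls(c,z=.0175):
    """white barrels (rects ~90x30 mm) with the rod direction from the blue band"""
    im=c["image"].astype(int);hsv=cv2.cvtColor(c["image"],cv2.COLOR_RGB2HSV)
    m=((hsv[:,:,1]<70)&(hsv[:,:,2]>110)).astype(np.uint8)
    bl=((im[:,:,2]>im[:,:,0]+25)&(im[:,:,2]>90)).astype(np.uint8)
    m=cv2.morphologyEx(m|bl,cv2.MORPH_OPEN,np.ones((3,3),np.uint8))
    out=[]
    for k in cv2.findContours(m,cv2.RETR_EXTERNAL,cv2.CHAIN_APPROX_NONE)[0]:
        r=cv2.minAreaRect(k); b=cv2.boxPoints(r)
        w=np.array([px2w(c,*p,z)[:2] for p in b]); e=sorted([w[1]-w[0],w[2]-w[1]],key=np.linalg.norm)
        L,W=np.linalg.norm(e[1]),np.linalg.norm(e[0])
        if .07<L<.11 and .018<W<.045:
            mm=np.zeros_like(m);cv2.drawContours(mm,[k],-1,1,-1);v,u=np.nonzero(mm&bl)
            o=w.mean(0);d=e[1]/L
            if len(u)>2 and d@(px2w(c,u.mean(),v.mean(),z)[:2]-o)>0:d=-d
            print("cyl",o.round(4),"yaw %.1f L %.3f W %.3f blue %d"%(np.degrees(np.arctan2(d[1],d[0])),L,W,len(u)))
def st():
    s=ctrl.read_state();print(round(s["t"],2),np.round(s["eef_pos"],4),"op",round(s["opening"],3),"F",np.round(s["wrist_force"],1))
E
python3 - <<'E'
from h import *
import pickle
cyls(pickle.load(open("top0.pkl","rb")));print()
cyls(cap("top"));st()
E
```

```text
cyl [ 0.4132 -0.3196] yaw -15.2 L 0.093 W 0.029 blue 27
cyl [ 0.5762 -0.2556] yaw -0.3 L 0.090 W 0.029 blue 27
cyl [ 0.5806 -0.3906] yaw 6.2 L 0.092 W 0.029 blue 24
cyl [ 0.7476 -0.6525] yaw 160.3 L 0.071 W 0.019 blue 75
cyl [0.757  0.3762] yaw 90.8 L 0.079 W 0.036 blue 289
cyl [0.7792 0.1447] yaw -81.4 L 0.086 W 0.041 blue 0

cyl [0.2508 0.0586] yaw -89.2 L 0.070 W 0.022 blue 0
cyl [ 0.4133 -0.3194] yaw -14.5 L 0.093 W 0.030 blue 27
cyl [ 0.5762 -0.2556] yaw -0.3 L 0.090 W 0.029 blue 27
cyl [ 0.5805 -0.3901] yaw 6.5 L 0.092 W 0.029 blue 24
cyl [0.6962 0.3735] yaw 90.8 L 0.090 W 0.033 blue 260
cyl [0.6796 0.3078] yaw 147.7 L 0.083 W 0.041 blue 7
cyl [ 0.7476 -0.6525] yaw 160.3 L 0.071 W 0.019 blue 79
cyl [0.7571 0.3733] yaw 90.8 L 0.091 W 0.036 blue 390
cyl [0.7792 0.1442] yaw -80.9 L 0.087 W 0.041 blue 0
7.65 [ 0.5744 -0.1063  0.2   ] op 1.001 F [ 1.   0.9 -0.8]
```

drive_tool(
  steps="-1 0 -0.2 0 0 0 0; -1 0 -0.4 -0.1 0 0 0; -1 0 -0.599 -0.25 0 0 0; -1 0 -0.599 -0.4 0 0 0; -1 0 -0.599 -0.55 0 0 0; -1 0 -0.599 -0.66 0 0 0; -1 0 -0.599 -0.728 0 0 0; -1 0 -0.599 -0.728 0 0 0; 1 0 -0.599 -0.728 0 0 0; 1 0 -0.599 -0.728 0 0 0; 1 0 -0.599 -0.728 0 0 0; 1 0 -0.599 -0.728 0 0 0; 1 0 -0.599 -0.728 0 0 0; 1 0 -0.599 -0.728 0 0 0; 1 0 -0.599 -0.728 0 0 0; 1 0 -0.599 -0.728 0 0 0",
  grip_force=60,
)

```text
t: 9.25
eef_pos: [0.5769, -0.2562, 0.021]
tcp_rot: [[-1.0, -0.031, 0.003], [-0.031, 1.0, -0.001], [-0.003, -0.001, -1.0]]
wrist_force: [-1.5, 0.5, 5.4]
opening: 0.327
grasp_force: 59.6
```

drive_tool(
  steps="1 0 0 0.1 0 0 0; 1 0 0 0.24 0 0 0; 1 0 0 0.38 0 0 0; 1 -0.04 0.1 0.5 0 0 0; 1 -0.08 0.22 0.5 0 0 0.005; 1 -0.12 0.34 0.5 0 0 0.005; 1 -0.16 0.46 0.5 0 0 0.005; 1 -0.19 0.56 0.5 0 0 0.005; 1 -0.207 0.612 0.5 0 0 0.005; 1 -0.207 0.612 0.5 0 0 0.005; 1 -0.207 0.612 0.5 0 0 0.005",
)

```text
t: 10.35
eef_pos: [0.5242, -0.1044, 0.1443]
tcp_rot: [[-0.998, -0.061, 0.0], [-0.061, 0.998, -0.002], [-0.0, -0.002, -1.0]]
wrist_force: [-0.4, -0.6, -1.2]
opening: 0.328
grasp_force: 59.6
```

Run:
```python
from h import *
t=cap("top");s=cap("scene");w=cap("wrist");st()
a=t["image"][140:290,170:420][:,:,::-1];b=s["image"][150:310,150:400][:,:,::-1];w=w["image"][:,:,::-1]
r=lambda x,q:cv2.resize(x,q,interpolation=2)
im=np.zeros((580,800,3),np.uint8);im[:300,:500]=r(a,(500,300));im[302:577,:430]=r(b,(430,275));im[302:302+270,435:795]=r(w,(360,270));cv2.imwrite("pics/c2.png",im)
cv2.imwrite("pics/w2.png",w)
```

```text
10.5 [ 0.5242 -0.1052  0.1443] op 0.327 F [ 0.5 -0.  -1.9]
```

View pics/c2.png

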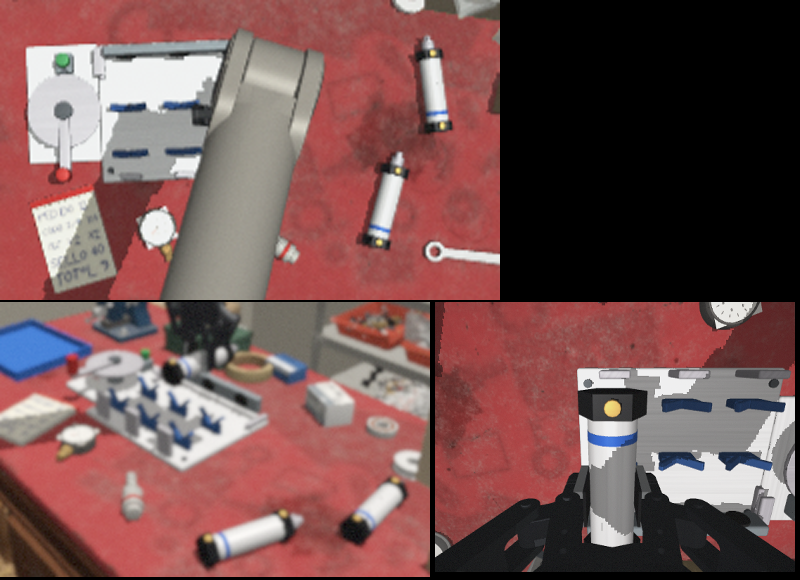

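drive_tool(
  steps="1 0 0.008 -0.1 0 0 0; 1 0 0.008 -0.2 0 0 0; 1 0 0.008 -0.26 0 0 0; 1 0 0.008 -0.3 0 0 0; 1 0 0.008 -0.33 0 0 0; 1 0 0.008 -0.35 0 0 0; 1 0 0.008 -0.37 0 0 0; 1 0 0.008 -0.38 0 0 0; 1 0 0.008 -0.38 0 0 0; 1 0 0.008 -0.38 0 0 0",
)

```text
t: 11.5
eef_pos: [0.5246, -0.1016, 0.0498]
tcp_rot: [[-0.998, -0.062, 0.002], [-0.062, 0.998, -0.001], [-0.002, -0.001, -1.0]]
wrist_force: [-0.4, -2.7, -1.2]
opening: 0.328
grasp_force: 59.8
```

drive_tool(
  steps="1 0 0 -0.006 0 0 0; 1 0 0 -0.01 0 0 0; 1 0 0 -0.01 0 0 0; 1 0 0 -0.01 0 0 0",
)

```text
t: 11.9
eef_pos: [0.5251, -0.1027, 0.0486]
tcp_rot: [[-0.998, -0.061, 0.003], [-0.061, 0.998, -0.002], [-0.003, -0.002, -1.0]]
wrist_force: [-0.4, -2.5, 5.7]
opening: 0.328
grasp_force: 60.6
```

drive_tool(
  steps="0.1 0 0 0 0 0 0; -0.3 0 0 0 0 0 0; -0.3 0 0 0 0 0 0; -0.3 0 0 0 0 0 0; -0.3 0 0 0.06 0 0 0; -0.3 0 0 0.16 0 0 0; -0.3 0 0 0.3 0 0 0; -0.3 0 0 0.42 0 0 0; -0.6 0.05 -0.2 0.42 0 0 0.014; -1 0.1 -0.4 0.42 0 0 0.014; -1 0.15 -0.6 0.42 0 0 0.014; -1 0.2 -0.8 0.42 0 0 0.014; -1 0.224 -0.9 0.42 0 0 0.014; -1 0.224 -0.9 0.42 0 0 0.014; -1 0.224 -0.9 0.42 0 0 0.014",
)

```text
t: 13.4
eef_pos: [0.5795, -0.3263, 0.1509]
tcp_rot: [[-0.989, -0.148, -0.001], [-0.148, 0.989, 0.001], [0.001, 0.001, -1.0]]
wrist_force: [0.8, 1.2, -0.2]
opening: 0.996
grasp_force: 0.0
```

Run:
```python
from h import *
t=cap("top");s=cap("scene");st();cyls(t);print();cyls(t,.045)
a=t["image"][140:290,170:420][:,:,::-1];b=s["image"][150:310,150:400][:,:,::-1]
r=lambda x,q:cv2.resize(x,q,interpolation=2)
im=np.zeros((580,500,3),np.uint8);im[:300,:500]=r(a,(500,300));im[302:577,:430]=r(b,(430,275));cv2.imwrite("pics/c3.png",im)
```

```text
13.5 [ 0.5805 -0.3235  0.1514] op 1.003 F [ 0.1  0.1 -0.8]
cyl [ 0.0464 -0.09  ] yaw -124.6 L 0.083 W 0.023 blue 0
cyl [0.6962 0.3735] yaw 90.8 L 0.090 W 0.033 blue 264
cyl [0.6784 0.3072] yaw 144.3 L 0.084 W 0.039 blue 5
cyl [ 0.7471 -0.6524] yaw 160.3 L 0.072 W 0.019 blue 78
cyl [0.7571 0.3733] yaw 90.8 L 0.091 W 0.036 blue 390
cyl [0.7792 0.1442] yaw -80.9 L 0.087 W 0.041 blue 0

cyl [ 0.0543 -0.0886] yaw -124.6 L 0.082 W 0.022 blue 0
cyl [0.6904 0.3652] yaw 90.8 L 0.088 W 0.032 blue 264
cyl [0.673  0.3002] yaw 144.3 L 0.082 W 0.038 blue 5
cyl [ 0.7403 -0.6392] yaw 160.3 L 0.071 W 0.019 blue 78
cyl [0.75   0.3649] yaw 90.8 L 0.089 W 0.035 blue 390
cyl [0.7717 0.1406] yaw -80.9 L 0.086 W 0.040 blue 0
```

View pics/c3.png

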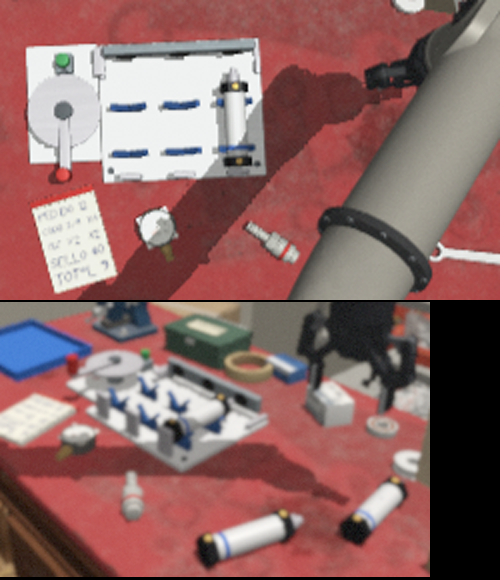

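drive_tool(
  steps="-1 0 -0.15 -0.1 0 0 0; -1 0 -0.264 -0.2 0 0 0; -1 0 -0.264 -0.35 0 0 0; -1 0 -0.264 -0.45 0 0 0; -1 0 -0.264 -0.512 0 0 0; -1 0 -0.264 -0.512 0 0 0; 1 0 -0.264 -0.512 0 0 0; 1 0 -0.264 -0.512 0 0 0; 1 0 -0.264 -0.512 0 0 0; 1 0 -0.264 -0.512 0 0 0; 1 0 -0.264 -0.512 0 0 0; 1 0 -0.264 -0.512 0 0 0; 1 0 -0.264 -0.512 0 0 0; 1 0 -0.264 -0.512 0 0 0",
)

```text
t: 14.9
eef_pos: [0.581, -0.392, 0.0257]
tcp_rot: [[-0.989, -0.15, 0.002], [-0.15, 0.989, -0.001], [-0.002, -0.001, -1.0]]
wrist_force: [-1.0, 1.3, 6.3]
opening: 0.328
grasp_force: 59.7
```

drive_tool(
  steps="-0.2 0 0 0 0 0 0; -0.2 0 0 -0.02 0 0 0; -0.2 0 0 -0.024 0 0 0; -0.2 0 0 -0.024 0 0 0; 1 0 0 -0.024 0 0 0; 1 0 0 -0.024 0 0 0; 1 0 0 -0.024 0 0 0; 1 0 0 -0.024 0 0 0; 1 0 0 -0.024 0 0 0; 1 0 0 -0.024 0 0 0",
)

```text
t: 15.9
eef_pos: [0.5801, -0.3921, 0.0179]
tcp_rot: [[-0.989, -0.149, 0.0], [-0.149, 0.989, -0.001], [-0.0, -0.001, -1.0]]
wrist_force: [-0.7, -0.1, -0.0]
opening: 0.33
grasp_force: 59.5
```

drive_tool(
  steps="1 0 0 0.1 0 0 0; 1 0 0 0.25 0 0 0; 1 0 0 0.4 0 0 0; 1 -0.02 0.1 0.5 0 0 0; 1 -0.04 0.22 0.5 0 0 -0.005; 1 -0.06 0.36 0.5 0 0 -0.01; 1 -0.08 0.5 0.5 0 0 -0.0144; 1 -0.1 0.65 0.5 0 0 -0.0144; 1 -0.12 0.8 0.5 0 0 -0.0144",
)

```text
t: 16.8
eef_pos: [0.5489, -0.1898, 0.142]
tcp_rot: [[-0.998, -0.059, -0.002], [-0.059, 0.998, 0.001], [0.002, 0.001, -1.0]]
wrist_force: [0.5, 1.1, -2.8]
opening: 0.329
grasp_force: 59.6
```

drive_tool(
  steps="1 -0.03 0.14 0 0 0 0; 1 -0.06 0.28 0 0 0 0; 1 -0.08 0.42 0 0 0 0; 1 -0.1 0.54 0 0 0 0; 1 -0.122 0.62 0 0 0 0; 1 -0.122 0.658 0 0 0 0; 1 -0.122 0.658 0 0 0 0; 1 -0.122 0.658 0 0 0 0; 1 -0.122 0.658 -0.08 0 0 0; 1 -0.122 0.658 -0.16 0 0 0; 1 -0.122 0.658 -0.16 0 0 0",
)

```text
t: 17.9
eef_pos: [0.517, -0.0296, 0.1002]
tcp_rot: [[-0.998, -0.056, -0.007], [-0.056, 0.998, -0.001], [0.007, -0.001, -1.0]]
wrist_force: [-1.0, 0.0, -2.3]
opening: 0.331
grasp_force: 59.5
```

drive_tool(
  steps="1 0.005 0.005 -0.06 0 0 0; 1 0.008 0.005 -0.12 0 0 0; 1 0.008 0.005 -0.16 0 0 0; 1 0.008 0.005 -0.19 0 0 0; 1 0.008 0.005 -0.21 0 0 0; 1 0.008 0.005 -0.222 0 0 0; 1 0.008 0.005 -0.228 0 0 0; 1 0.008 0.005 -0.228 0 0 0; 1 0.008 0.005 -0.228 0 0 0; 1 0.008 0.005 -0.228 0 0 0",
)

```text
t: 18.9
eef_pos: [0.522, -0.0269, 0.0464]
tcp_rot: [[-0.998, -0.059, 0.001], [-0.059, 0.998, -0.001], [-0.001, -0.001, -1.0]]
wrist_force: [-0.5, -2.1, 1.4]
opening: 0.334
grasp_force: 59.8
```

drive_tool(
  steps="1 0 0 -0.006 0 0 0; 1 0 0 -0.006 0 0 0; 0.1 0 0 -0.006 0 0 0; -0.2 0 0 0 0 0 0; -0.2 0 0 0 0 0 0; -0.2 0 0 0 0 0 0; -0.2 0 0 0.06 0 0 0; -0.2 0 0 0.16 0 0 0; -0.2 0 0 0.3 0 0 0; -0.2 0 0 0.42 0 0 0; -0.6 -0.09 -0.2 0.42 0 0 -0.02; -1 -0.18 -0.4 0.42 0 0 -0.03; -1 -0.27 -0.6 0.42 0 0 -0.04; -1 -0.36 -0.8 0.42 0 0 -0.0478; -1 -0.436 -0.98 0.42 0 0 -0.0478; -1 -0.436 -0.98 0.42 0 0 -0.0478; -1 -0.436 -0.98 0.42 0 0 -0.0478; -1 -0.436 -0.98 0.42 0 0 -0.0478",
)

```text
t: 20.7
eef_pos: [0.4129, -0.2701, 0.1506]
tcp_rot: [[-0.971, 0.239, 0.0], [0.239, 0.971, 0.001], [0.0, 0.001, -1.0]]
wrist_force: [1.0, 0.0, -0.6]
opening: 1.001
grasp_force: 0.0
```

Run:
```python
from h import *
t=cap("top");s=cap("scene");w=cap("wrist");st();cyls(t);cyls(w)
a=t["image"][140:290,170:420][:,:,::-1];b=s["image"][150:310,150:400][:,:,::-1];w=w["image"][:,:,::-1]
r=lambda x,q:cv2.resize(x,q,interpolation=2)
im=np.zeros((580,800,3),np.uint8);im[:300,:500]=r(a,(500,300));im[302:577,:430]=r(b,(430,275));im[302:302+270,435:795]=r(w,(360,270));cv2.imwrite("pics/c4.png",im)
```

```text
20.85 [ 0.4137 -0.2688  0.1505] op 1.002 F [0.8 1.3 0.2]
cyl [0.6962 0.3735] yaw 90.8 L 0.090 W 0.033 blue 261
cyl [0.6782 0.3087] yaw 147.7 L 0.080 W 0.041 blue 8
cyl [ 0.7476 -0.6525] yaw 160.3 L 0.071 W 0.019 blue 79
cyl [0.7571 0.3733] yaw 90.8 L 0.091 W 0.036 blue 394
cyl [0.7792 0.1442] yaw -80.9 L 0.087 W 0.041 blue 0
cyl [ 0.415  -0.3208] yaw -15.7 L 0.095 W 0.029 blue 291
cyl [ 0.3407 -0.4166] yaw 78.8 L 0.089 W 0.027 blue 0
```

View pics/c4.png

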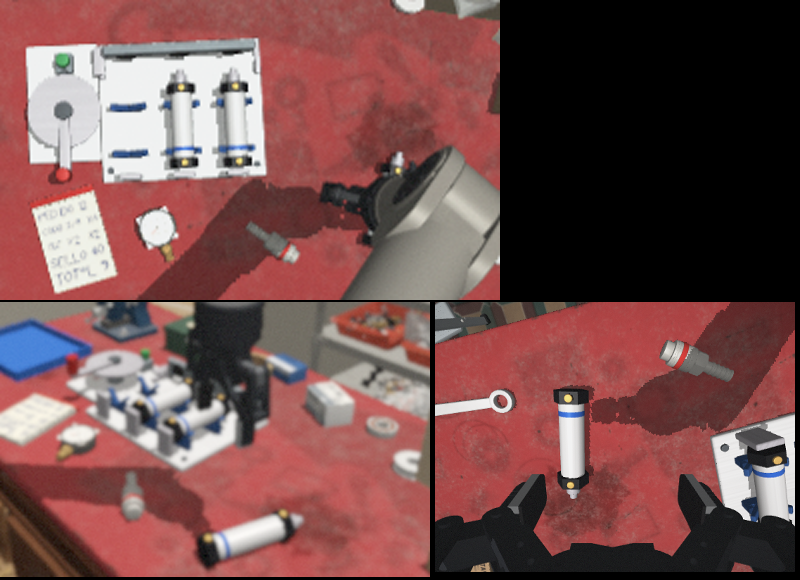

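drive_tool(
  steps="-0.5 0.004 -0.2 -0.1 0 0 0; -0.5 0.004 -0.2 -0.2 0 0 0; -0.5 0.004 -0.2 -0.35 0 0 0; -0.5 0.004 -0.2 -0.45 0 0 0; -0.5 0.004 -0.2 -0.523 0 0 0; -0.5 0.004 -0.2 -0.523 0 0 0; -0.5 0.004 -0.2 -0.523 0 0 0; 1 0.004 -0.2 -0.523 0 0 0; 1 0.004 -0.2 -0.523 0 0 0; 1 0.004 -0.2 -0.523 0 0 0; 1 0.004 -0.2 -0.523 0 0 0; 1 0.004 -0.2 -0.523 0 0 0; 1 0.004 -0.2 -0.523 0 0 0; 1 0.004 -0.2 -0.523 0 0 0; 1 0.004 -0.2 -0.523 0 0 0",
)

```text
t: 22.35
eef_pos: [0.4147, -0.3215, 0.0217]
tcp_rot: [[-0.971, 0.239, 0.003], [0.239, 0.971, -0.001], [-0.003, -0.0, -1.0]]
wrist_force: [-0.3, 1.2, 6.1]
opening: 0.327
grasp_force: 59.0
```

drive_tool(
  steps="1 0 0 0.1 0 0 0; 1 0 0 0.25 0 0 0; 1 0 0 0.4 0 0 0; 1 0.02 0.1 0.5 0 0 0.01; 1 0.05 0.22 0.5 0 0 0.02; 1 0.1 0.36 0.5 0 0 0.03; 1 0.14 0.5 0.5 0 0 0.04; 1 0.17 0.63 0.5 0 0 0.0478; 1 0.2 0.75 0.5 0 0 0.0478",
)

```text
t: 23.25
eef_pos: [0.4634, -0.1318, 0.1452]
tcp_rot: [[-0.998, -0.061, 0.0], [-0.061, 0.998, 0.001], [-0.0, 0.001, -1.0]]
wrist_force: [0.3, 0.7, -1.6]
opening: 0.33
grasp_force: 59.6
```

drive_tool(
  steps="1 0.04 0.14 0 0 0 0; 1 0.08 0.28 0 0 0 0; 1 0.12 0.42 0 0 0 0; 1 0.16 0.54 0 0 0 0; 1 0.19 0.66 0 0 0 0; 1 0.206 0.722 0 0 0 0; 1 0.206 0.722 0 0 0 0; 1 0.206 0.722 0 0 0 0; 1 0.206 0.722 -0.08 0 0 0; 1 0.206 0.722 -0.16 0 0 0; 1 0.206 0.722 -0.16 0 0 0; 1 0.206 0.722 -0.16 0 0 0",
)

```text
t: 24.45
eef_pos: [0.5147, 0.0447, 0.1052]
tcp_rot: [[-0.998, -0.056, -0.001], [-0.056, 0.998, -0.001], [0.001, -0.001, -1.0]]
wrist_force: [0.7, -0.3, -1.7]
opening: 0.326
grasp_force: 59.6
```

drive_tool(
  steps="1 0.002 0.004 -0.06 0 0 0; 1 0.002 0.004 -0.12 0 0 0; 1 0.002 0.004 -0.16 0 0 0; 1 0.002 0.004 -0.19 0 0 0; 1 0.002 0.004 -0.21 0 0 0; 1 0.002 0.004 -0.222 0 0 0; 1 0.002 0.004 -0.23 0 0 0; 1 0.002 0.004 -0.234 0 0 0; 1 0.002 0.004 -0.234 0 0 0; 1 0.002 0.004 -0.234 0 0 0",
)

```text
t: 25.45
eef_pos: [0.516, 0.0471, 0.0493]
tcp_rot: [[-0.998, -0.06, 0.001], [-0.06, 0.998, -0.0], [-0.001, -0.0, -1.0]]
wrist_force: [-6.2, -2.3, 13.6]
opening: 0.329
grasp_force: 61.1
```

drive_tool(
  steps="0.1 0 0 0 0 0 0; -0.2 0 0 0 0 0 0; -0.2 0 0 0 0 0 0; -0.2 0 0 0 0 0 0; -0.2 0 0 0.06 0 0 0; -0.2 0 0 0.16 0 0 0; -0.2 0 0 0.3 0 0 0; -0.2 0 0 0.42 0 0 0; -0.1 -0.1 0.2 0.5 0 0 -0.02; -0.1 -0.267 0.336 0.5 0 0 -0.04; -0.1 -0.267 0.336 0.5 0 0 -0.06; -0.1 -0.267 0.336 0.5 0 0 -0.087; -0.1 -0.267 0.336 0.5 0 0 -0.087; -0.1 -0.267 0.336 0.5 0 0 -0.087; -0.1 -0.267 0.336 0.5 0 0 -0.087",
)

```text
t: 26.95
eef_pos: [0.4491, 0.1313, 0.1714]
tcp_rot: [[-0.884, 0.467, -0.0], [0.467, 0.884, -0.0], [-0.0, -0.0, -1.0]]
wrist_force: [-0.3, 0.1, -0.3]
opening: 0.549
grasp_force: 0.0
```

Run:
```python
from h import *
t=cap("top");s=cap("scene");w0=cap("wrist");st()
a=t["image"][140:290,170:420][:,:,::-1];b=s["image"][150:310,150:400][:,:,::-1];w=w0["image"][:,:,::-1]
r=lambda x,q:cv2.resize(x,q,interpolation=2)
im=np.zeros((600,800,3),np.uint8);im[:300,:500]=r(a,(500,300));im[302:577,:430]=r(b,(430,275));im[302:302+270,435:795]=r(w,(360,270));cv2.imwrite("pics/c5.png",im)
h=cv2.cvtColor(w0["image"],cv2.COLOR_RGB2HSV)
m=(((h[:,:,0]<4)|(h[:,:,0]>176))&(h[:,:,1]>190)&(h[:,:,2]>110)).astype(np.uint8)
n,l,S,C=cv2.connectedComponentsWithStats(m)
for i in range(1,n):
    if S[i,4]>60: print(S[i],C[i],px2w(w0,*C[i],.08))
print("pred knob px",w2px(w0,(.449,.132,.089)))
```

```text
27.1 [0.449  0.1314 0.1714] op 0.551 F [-0.5  0.3  0.1]
pred knob px (np.float64(252.81570916524672), np.float64(204.32094928795465))
```

View pics/c5.png

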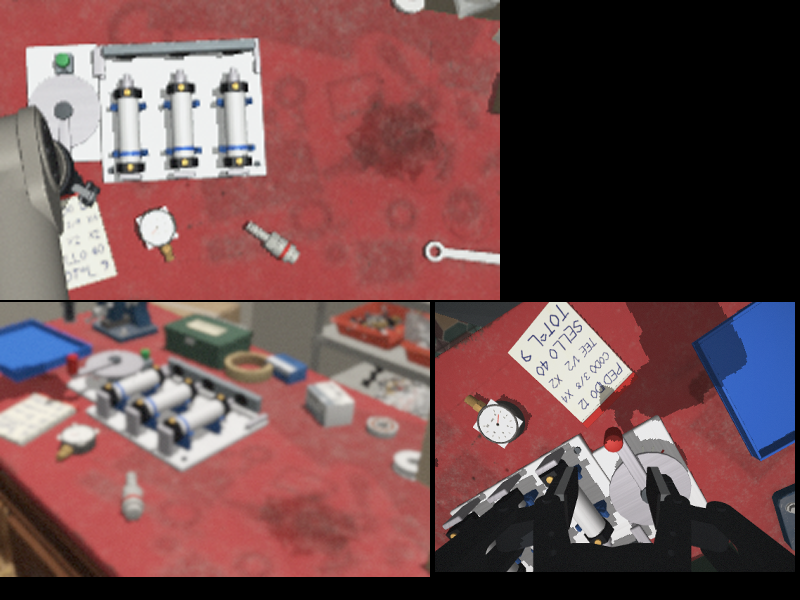

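drive_tool(
  steps="-0.1 0 0 -0.12 0 0 0; -0.1 0 0 -0.22 0 0 0; -0.1 0 0 -0.3 0 0 0; -0.1 0 0 -0.34 0 0 0; -0.1 0 0 -0.365 0 0 0; -0.1 0 0 -0.365 0 0 0; 0.4 0 0 -0.365 0 0 0; 0.4 0 0 -0.365 0 0 0; 0.4 0 0 -0.365 0 0 0; 0.4 0 0 -0.365 0 0 0",
  grip_force=20,
)

```text
t: 28.1
eef_pos: [0.4491, 0.1321, 0.0808]
tcp_rot: [[-0.884, 0.468, 0.001], [0.468, 0.884, 0.0], [-0.001, 0.001, -1.0]]
wrist_force: [0.4, -0.2, -0.8]
opening: 0.298
grasp_force: 0.0
```

drive_tool(
  steps="0.4 0.004 0.043 0 0 0 0; 0.4 0.008 0.085 0 0 0 0; 0.4 0.018 0.122 0 0 0 0; 0.4 0.028 0.158 0 0 0 0; 0.4 0.044 0.192 0 0 0 0; 0.4 0.061 0.225 0 0 0 0; 0.4 0.084 0.255 0 0 0 0; 0.4 0.108 0.284 0 0 0 0; 0.4 0.137 0.308 0 0 0 0; 0.4 0.166 0.331 0 0 0 0; 0.4 0.178 0.339 0 0 0 0; 0.4 0.185 0.344 0 0 0 0; 0.4 0.185 0.344 0 0 0 0; 0.4 0.185 0.344 0 0 0 0; 0.4 0.185 0.344 0 0 0 0",
)

```text
t: 29.6
eef_pos: [0.4951, 0.2175, 0.0805]
tcp_rot: [[-0.883, 0.469, 0.0], [0.469, 0.883, -0.0], [-0.0, 0.0, -1.0]]
wrist_force: [-2.6, -1.2, 0.3]
opening: 0.295
grasp_force: 0.9
```

drive_tool(
  steps="0.4 0.007 0.004 0 0 0 0; 0.4 0.012 0.007 0 0 0 0; 0.4 0.012 0.007 0 0 0 0; 0.4 0.012 0.007 0 0 0 0",
)

```text
t: 30.0
eef_pos: [0.4982, 0.2197, 0.0804]
tcp_rot: [[-0.884, 0.468, 0.0], [0.468, 0.884, 0.0], [-0.0, 0.0, -1.0]]
wrist_force: [-2.0, -1.7, 0.8]
opening: 0.301
grasp_force: 0.9
```

drive_tool(
  steps="0.4 -0.01 -0.008 0 0 0 0; 0.1 -0.02 -0.016 0 0 0 0; -0.1 -0.03 -0.02 0 0 0 0; -0.1 -0.03 -0.02 0 0 0 0; -0.1 -0.03 -0.02 0 0 0 0; -0.1 -0.03 -0.02 0.1 0 0 0; -0.1 -0.03 -0.02 0.25 0 0 0; -0.1 -0.03 -0.02 0.45 0 0 0; -0.1 -0.03 0.2 0.6 0 0 0; 0.5 -0.1 0.4 0.6 0 0 0; 1 -0.1 0.6 0.6 0 0 0; 1 -0.1 0.6 0.6 0 0 0; 1 -0.1 0.6 0.6 0 0 0",
)

```text
t: 31.3
eef_pos: [0.4711, 0.3741, 0.2297]
tcp_rot: [[-0.887, 0.462, -0.001], [0.462, 0.887, 0.002], [0.002, 0.001, -1.0]]
wrist_force: [-0.2, -0.1, -0.4]
opening: 0.0
grasp_force: 0.0
```

Run:
```python
from h import *
t=cap("top");s=cap("scene");st()
for th in(.72,1.04):
    f=np.radians(183.4)-th; print(th,w2px(t,(.5388+.09*np.cos(f),.1373+.09*np.sin(f),.085)))
h=cv2.cvtColor(t["image"],cv2.COLOR_RGB2HSV)
a=t["image"][140:260,160:310][:,:,::-1];b=s["image"][150:310,150:310][:,:,::-1]
r=lambda x,q:cv2.resize(x,q,interpolation=2)
im=np.zeros((480,800,3),np.uint8);im[:360,:450]=r(a,(450,360));im[:340,455:795]=r(b,(340,340));cv2.imwrite("pics/c6.png",im)
```

```text
31.4 [0.4736 0.3683 0.2298] op -0.001 F [-0.4 -0.7  0.4]
0.72 (np.float64(179.1467012138476), np.float64(220.03528301384918))
1.04 (np.float64(172.1986039732157), np.float64(212.20009138119363))
```

View pics/c6.png

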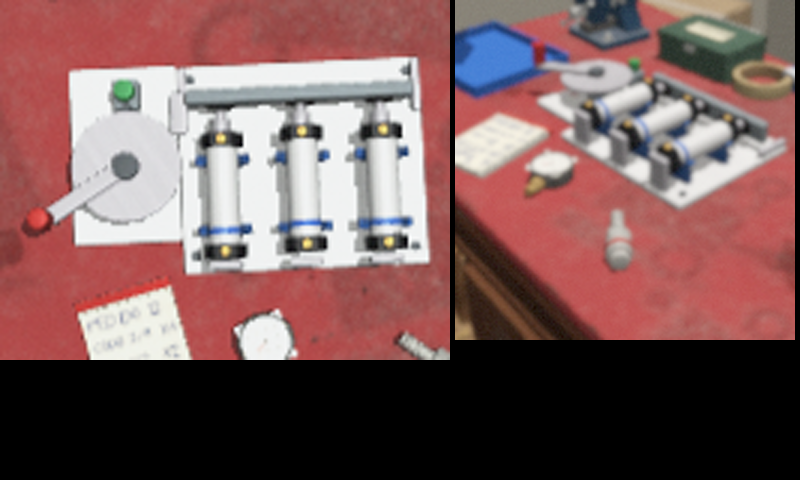

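drive_tool(
  steps="1 0 0 0 0 0 0.022; 1 0 0 0 0 0 0.044; 1 0 0 0 0 0 0.066; 1 0 0 0 0 0 0.087; 1 0 0 0 0 0 0.087; 1 0 0 0 0 0 0.087; 1 0 0 0 0 0 0.087; 1 0 0 0 0 0 0.087; 1 0 0 0 0 0 0.087; 1 0 0 0 0 0 0.087; 1 0 0 0 0 0 0.087; 1 0 0 0 0 0 0.087; 1 0 0 0 0 0 0.087; 1 0 0 0 0 0 0.087; 1 0 0 0 0 0 0.087; 1 0 0 0 0 0 0.087; 1 0 0 0 0 0 0.087; 1 0 0 0 0 0 0.087; 1 0 0 0 0 0 0.087; 1 0 0 0 0 0 0.087",
)

```text
t: 33.4
eef_pos: [0.473, 0.3697, 0.2303]
tcp_rot: [[-0.998, -0.059, 0.0], [-0.059, 0.998, 0.0], [-0.0, 0.0, -1.0]]
wrist_force: [-0.1, -0.9, -0.2]
opening: -0.0
grasp_force: 0.0
```

drive_tool(
  steps="1 0 0 0 0 0 0; 1 0 0 0 0 0 0; 1 0 0 0 0 0 0; 1 0 0 0 0 0 0; 1 0 0 0 0 0 0; 1 0 0 0 0 0 0; 1 0 0 0 0 0 0; 1 0 0 0 0 0 0; 1 0 0 0 0 0 0; 1 0 0 0 0 0 0; 1 0 0 0 0 0 0; 1 0 0 0 0 0 0; 1 0 0 0 0 0 0; 1 0 0 0 0 0 0; 1 0 0 0 0 0 0; 1 0 0 0 0 0 0; 1 0 0 0 0 0 0; 1 0 0 0 0 0 0; 1 0 0 0 0 0 0; 1 0 0 0 0 0 0",
)

```text
t: 35.4
eef_pos: [0.473, 0.3697, 0.2303]
tcp_rot: [[-0.998, -0.059, 0.0], [-0.059, 0.998, 0.0], [-0.0, 0.0, -1.0]]
wrist_force: [0.1, -0.1, -0.3]
opening: 0.002
grasp_force: 0.0
```

drive_tool(
  steps="1 0 0 0 0 0 0; 1 0 0 0 0 0 0; 1 0 0 0 0 0 0; 1 0 0 0 0 0 0; 1 0 0 0 0 0 0; 1 0 0 0 0 0 0; 1 0 0 0 0 0 0; 1 0 0 0 0 0 0; 1 0 0 0 0 0 0; 1 0 0 0 0 0 0; 1 0 0 0 0 0 0; 1 0 0 0 0 0 0; 1 0 0 0 0 0 0; 1 0 0 0 0 0 0; 1 0 0 0 0 0 0; 1 0 0 0 0 0 0; 1 0 0 0 0 0 0; 1 0 0 0 0 0 0; 1 0 0 0 0 0 0; 1 0 0 0 0 0 0",
)

```text
t: 37.4
eef_pos: [0.473, 0.3697, 0.2303]
tcp_rot: [[-0.998, -0.059, 0.0], [-0.059, 0.998, 0.0], [-0.0, 0.0, -1.0]]
wrist_force: [0.3, -0.0, -0.1]
opening: -0.004
grasp_force: 0.0
```

drive_tool(
  steps="1 0 0 0 0 0 0; 1 0 0 0 0 0 0; 1 0 0 0 0 0 0; 1 0 0 0 0 0 0; 1 0 0 0 0 0 0; 1 0 0 0 0 0 0; 1 0 0 0 0 0 0; 1 0 0 0 0 0 0; 1 0 0 0 0 0 0; 1 0 0 0 0 0 0; 1 0 0 0 0 0 0; 1 0 0 0 0 0 0; 1 0 0 0 0 0 0; 1 0 0 0 0 0 0; 1 0 0 0 0 0 0; 1 0 0 0 0 0 0; 1 0 0 0 0 0 0; 1 0 0 0 0 0 0; 1 0 0 0 0 0 0; 1 0 0 0 0 0 0",
)

```text
t: 39.4
eef_pos: [0.473, 0.3697, 0.2303]
tcp_rot: [[-0.998, -0.059, -0.0], [-0.059, 0.998, 0.0], [0.0, 0.0, -1.0]]
wrist_force: [0.2, -0.3, -0.5]
opening: 0.0
grasp_force: 0.0
```

drive_tool(
  steps="1 0 0 0 0 0 0; 1 0 0 0 0 0 0; 1 0 0 0 0 0 0; 1 0 0 0 0 0 0; 1 0 0 0 0 0 0; 1 0 0 0 0 0 0; 1 0 0 0 0 0 0; 1 0 0 0 0 0 0; 1 0 0 0 0 0 0; 1 0 0 0 0 0 0; 1 0 0 0 0 0 0; 1 0 0 0 0 0 0; 1 0 0 0 0 0 0; 1 0 0 0 0 0 0; 1 0 0 0 0 0 0; 1 0 0 0 0 0 0; 1 0 0 0 0 0 0; 1 0 0 0 0 0 0; 1 0 0 0 0 0 0; 1 0 0 0 0 0 0",
)

```text
t: 41.4
eef_pos: [0.473, 0.3696, 0.2303]
tcp_rot: [[-0.998, -0.059, 0.0], [-0.059, 0.998, 0.0], [-0.0, 0.0, -1.0]]
wrist_force: [0.3, 0.6, 0.2]
opening: -0.005
grasp_force: 0.0
```

drive_tool(
  steps="1 0 0 0 0 0 0; 1 0 0 0 0 0 0; 1 0 0 0 0 0 0; 1 0 0 0 0 0 0; 1 0 0 0 0 0 0; 1 0.2 -0.2 0 0 0 0; 1 0.4 -0.4 0 0 0 0; 1 0.554 -0.6 0 0 0 0; 1 0.554 -0.8 -0.1 0 0 0; 1 0.554 -0.914 -0.3 0 0 0; 1 0.554 -0.914 -0.436 0 0 0; 1 0.554 -0.914 -0.436 0 0 0; 1 0.554 -0.914 -0.436 0 0 0; 1 0.554 -0.914 -0.436 0 0 0",
)

```text
t: 42.8
eef_pos: [0.6117, 0.1421, 0.1218]
tcp_rot: [[-0.998, -0.06, 0.0], [-0.06, 0.998, 0.001], [-0.0, 0.001, -1.0]]
wrist_force: [0.6, 0.6, 0.5]
opening: -0.004
grasp_force: 0.0
```

drive_tool(
  steps="1 0 0 -0.1 0 0 0; 1 0 0 -0.18 0 0 0; 1 0 0 -0.2 0 0 0; 1 0 0 -0.22 0 0 0; 1 0 0 -0.24 0 0 0; 1 0 0 -0.252 0 0 0; 1 0 0 -0.26 0 0 0; 1 0 0 -0.266 0 0 0; 1 0 0 -0.266 0 0 0; 1 0 0 -0.266 0 0 0; 1 0 0 -0.266 0 0 0; 1 0 0 -0.266 0 0 0; 1 0 0 -0.266 0 0 0; 1 0 0 -0.266 0 0 0",
)

```text
t: 44.2
eef_pos: [0.6129, 0.1422, 0.0561]
tcp_rot: [[-0.998, -0.06, 0.003], [-0.06, 0.998, 0.002], [-0.003, 0.002, -1.0]]
wrist_force: [2.0, 3.1, 5.6]
opening: -0.0
grasp_force: 2.7
```

drive_tool(
  steps="1 0 0 0 0 0 0; 1 0 0 0 0 0 0; 1 0 0 0 0 0 0; 1 0 0 0 0 0 0; 1 0 0 0 0 0 0; 1 0 0 0 0 0 0; 1 0 0 0 0 0 0; 1 0 0 0 0 0 0; 1 0 0 0 0 0 0; 1 0 0 0 0 0 0; 1 0 0 0 0 0 0; 1 0 0 0 0 0 0; 1 0 0 0 0 0 0; 1 0 0 0 0 0 0; 1 0 0 0 0 0 0; 1 0 0 0 0 0 0; 1 0 0 0 0 0 0; 1 0 0 0 0 0 0; 1 0 0 0 0 0 0; 1 0 0 0 0 0 0",
)

```text
t: 46.2
eef_pos: [0.6129, 0.1422, 0.0561]
tcp_rot: [[-0.998, -0.06, 0.003], [-0.06, 0.998, 0.002], [-0.004, 0.002, -1.0]]
wrist_force: [2.3, 3.0, 6.0]
opening: 0.0
grasp_force: 2.7
```

drive_tool(
  steps="1 0 0 0 0 0 0; 1 0 0 0 0 0 0; 1 0 0 0 0 0 0; 1 0 0 0 0 0 0; 1 0 0 0 0 0 0; 1 0 0 0 0 0 0; 1 0 0 0 0 0 0; 1 0 0 0 0 0 0; 1 0 0 0 0 0 0; 1 0 0 0 0 0 0",
)

```text
t: 47.2
eef_pos: [0.6129, 0.1422, 0.056]
tcp_rot: [[-0.998, -0.06, 0.003], [-0.06, 0.998, 0.002], [-0.004, 0.002, -1.0]]
wrist_force: [1.3, 2.3, 6.0]
opening: -0.001
grasp_force: 2.7
```

Run:
```python
from h import *
for n in("top","scene"):
    t=cap(n)
    for th in(0,.4,.72,1.04):
        f=np.radians(183.4)-th; u,v=w2px(t,(.5388+.09*np.cos(f),.1373+.09*np.sin(f),.082));u,v=int(round(u)),int(round(v))
        print(n,th,u,v,t["image"][v-1:v+2,u-1:u+2].mean((0,1)).round())
```

```text
top 0 201 227 [100.  98.  91.]
top 0.4 188 225 [146. 143. 133.]
top 0.72 179 220 [151. 148. 138.]
top 1.04 172 212 [148. 145. 135.]
scene 0 192 183 [165.  50.  48.]
scene 0.4 187 179 [ 71. 118. 199.]
scene 0.72 187 175 [ 73. 130. 215.]
scene 1.04 189 171 [ 52.  72. 129.]
```

drive_tool(
  steps="1 0 0 0.15 0 0 0; 1 0 0 0.3 0 0 0; 0 0 0 0.44 0 0 0; -0.2 -0.2 -0.2 0.48 0 0 0; -0.2 -0.386 -0.377 0.48 0 0 0; -0.2 -0.386 -0.377 0.48 0 0 0; -0.2 -0.386 -0.377 0.48 0 0 0; -0.2 -0.386 -0.377 0.3 0 0 0; -0.2 -0.386 -0.377 0.15 0 0 0; -0.2 -0.386 -0.377 0.05 0 0 0; -0.2 -0.386 -0.377 -0.025 0 0 0; -0.2 -0.386 -0.377 -0.025 0 0 0; 1 -0.386 -0.377 -0.025 0 0 0; 1 -0.386 -0.377 -0.025 0 0 0; 1 -0.386 -0.377 -0.025 0 0 0; 1 -0.386 -0.377 -0.025 0 0 0; 1 -0.386 -0.377 -0.025 0 0 0; 1 -0.386 -0.377 -0.025 0 0 0",
  grip_force=60,
)

```text
t: 49.1
eef_pos: [0.5159, 0.0467, 0.0494]
tcp_rot: [[-0.998, -0.059, 0.002], [-0.059, 0.998, 0.0], [-0.002, -0.0, -1.0]]
wrist_force: [0.0, -1.6, 2.5]
opening: 0.327
grasp_force: 59.6
```

Run:
```python
from h import *
t=cap("top");st()
for th in(0,.4,.72,1.04):
    f=np.radians(183.4)-th; u,v=w2px(t,(.5388+.09*np.cos(f),.1373+.09*np.sin(f),.082));u,v=int(round(u)),int(round(v))
    print(th,u,v,t["image"][v-1:v+2,u-1:u+2].mean((0,1)).round())
save(t,"c7.png",(70,140,310,280),3)
```

```text
49.15 [0.516  0.0467 0.0494] op 0.333 F [ 0.1 -1.9  3. ]
0 201 227 [94. 79. 73.]
0.4 188 225 [106.  52.  51.]
0.72 179 220 [151.  63.  63.]
1.04 172 212 [174.  79.  78.]
```

View pics/c7.png

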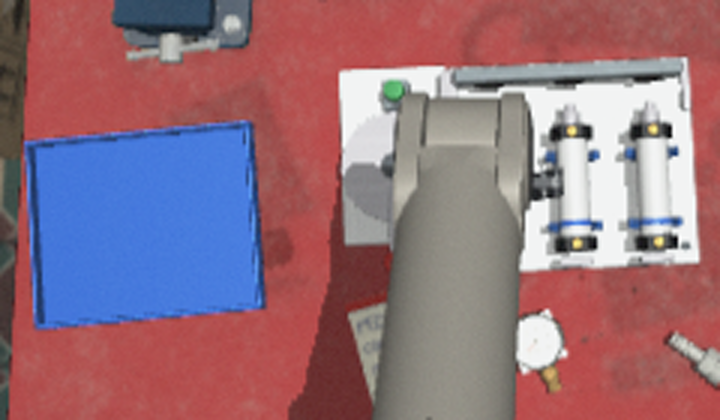

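drive_tool(
  steps="1 0 0 0.1 0 0 0; 1 0 0 0.25 0 0 0; 1 0 0 0.4 0 0 0; 1 0 0.1 0.5 0 0 0; 1 -0.02 0.22 0.5 0 0 0.007; 1 -0.04 0.36 0.5 0 0 0.007; 1 -0.06 0.5 0.5 0 0 0.007; 1 -0.08 0.65 0.5 0 0 0.007; 1 -0.09 0.8 0.5 0 0 0.007",
)

```text
t: 50.05
eef_pos: [0.491, 0.2483, 0.1729]
tcp_rot: [[-0.995, -0.104, -0.002], [-0.104, 0.995, -0.0], [0.002, -0.0, -1.0]]
wrist_force: [0.4, -0.4, -1.0]
opening: 0.325
grasp_force: 61.1
```

drive_tool(
  steps="1 -0.02 0.14 0 0 0 0; 1 -0.04 0.28 0 0 0 0; 1 -0.06 0.42 0 0 0 0; 1 -0.08 0.56 0 0 0 0; 1 -0.09 0.68 0 0 0 0; 1 -0.1 0.756 0 0 0 0; 1 -0.1 0.756 0 0 0 0; 1 -0.1 0.756 -0.1 0 0 0; 1 -0.1 0.756 -0.22 0 0 0; 1 -0.1 0.756 -0.34 0 0 0; 1 -0.1 0.756 -0.44 0 0 0; 1 -0.1 0.756 -0.5 0 0 0; 1 -0.1 0.756 -0.5 0 0 0; 1 -0.1 0.756 -0.5 0 0 0",
)

```text
t: 51.45
eef_pos: [0.4682, 0.4356, 0.0492]
tcp_rot: [[-0.995, -0.103, 0.001], [-0.103, 0.995, 0.0], [-0.001, 0.0, -1.0]]
wrist_force: [-0.4, 0.1, -1.0]
opening: 0.324
grasp_force: 61.1
```

drive_tool(
  steps="1 0 0 -0.04 0 0 0; 1 0 0 -0.06 0 0 0; 1 0 0 -0.075 0 0 0; 1 0 0 -0.085 0 0 0; 1 0 0 -0.09 0 0 0; 1 0 0 -0.09 0 0 0; 1 0 0 -0.09 0 0 0",
)

```text
t: 52.15
eef_pos: [0.4677, 0.4359, 0.0267]
tcp_rot: [[-0.995, -0.103, 0.0], [-0.103, 0.995, 0.0], [-0.0, 0.0, -1.0]]
wrist_force: [0.1, -1.2, 3.5]
opening: 0.329
grasp_force: 61.7
```

drive_tool(
  steps="0.3 0 0 0 0 0 0; 0 0 0 0 0 0 0; -0.05 0 0 0 0 0 0; -0.05 0 0 0 0 0 0; -0.05 0 0 0.06 0 0 0; -0.05 0 0 0.16 0 0 0; -0.05 0 0 0.32 0 0 0; -0.2 0 0 0.5 0 0 0; -0.2 0.02 -0.2 0.6 0 0 0; -0.2 0.04 -0.4 0.6 0 0 -0.007; -0.2 0.06 -0.6 0.6 0 0 -0.007; -0.2 0.08 -0.8 0.6 0 0 -0.007; -0.2 0.1 -0.98 0.6 0 0 -0.007",
)

```text
t: 53.45
eef_pos: [0.4926, 0.1907, 0.1777]
tcp_rot: [[-0.998, -0.06, 0.002], [-0.06, 0.998, 0.001], [-0.002, 0.001, -1.0]]
wrist_force: [1.5, -0.4, 0.8]
opening: 0.599
grasp_force: 0.0
```

drive_tool(
  steps="-0.2 0.03 -0.2 0 0 0 0; -0.2 0.06 -0.4 0 0 0 0; -0.2 0.08 -0.6 0 0 0 0; -0.2 0.108 -0.8 0 0 0 0; -0.2 0.108 -0.87 0 0 0 0; -0.2 0.108 -0.87 0 0 0 0; -0.2 0.108 -0.87 -0.15 0 0 0; -0.2 0.108 -0.87 -0.3 0 0 0; -0.2 0.108 -0.87 -0.42 0 0 0; -0.2 0.108 -0.87 -0.5 0 0 0; -0.2 0.108 -0.87 -0.524 0 0 0; -0.2 0.108 -0.87 -0.524 0 0 0; 1 0.108 -0.87 -0.524 0 0 0; 1 0.108 -0.87 -0.524 0 0 0; 1 0.108 -0.87 -0.524 0 0 0; 1 0.108 -0.87 -0.524 0 0 0; 1 0.108 -0.87 -0.524 0 0 0; 1 0.108 -0.87 -0.524 0 0 0",
)

```text
t: 55.25
eef_pos: [0.521, -0.028, 0.0474]
tcp_rot: [[-0.998, -0.058, 0.004], [-0.058, 0.998, -0.003], [-0.004, -0.004, -1.0]]
wrist_force: [-1.1, -5.1, 5.1]
opening: 0.331
grasp_force: 59.0
```

drive_tool(
  steps="1 0 0 0.1 0 0 0; 1 0 0 0.25 0 0 0; 1 0 0 0.4 0 0 0; 1 0 0.1 0.52 0 0 0; 1 -0.02 0.22 0.52 0 0 0.007; 1 -0.04 0.36 0.52 0 0 0.007; 1 -0.06 0.5 0.52 0 0 0.007; 1 -0.08 0.65 0.52 0 0 0.007; 1 -0.09 0.8 0.52 0 0 0.007",
)

```text
t: 56.15
eef_pos: [0.4958, 0.1771, 0.1757]
tcp_rot: [[-0.995, -0.104, 0.0], [-0.104, 0.995, 0.001], [-0.0, 0.001, -1.0]]
wrist_force: [1.1, 0.3, -2.5]
opening: 0.328
grasp_force: 60.0
```

Run:
```python
from h import *
t=cap("top");st();cyls(t,.0215);save(t,"c8.png",(70,140,310,280),3)
```

```text
56.2 [0.4943 0.1874 0.1756] op 0.328 F [-0.6  8.8 -2.7]
cyl [0.6953 0.3723] yaw -89.2 L 0.090 W 0.032 blue 200
cyl [ 0.7466 -0.6506] yaw 160.3 L 0.071 W 0.019 blue 78
cyl [0.756  0.3735] yaw 90.8 L 0.088 W 0.036 blue 380
cyl [0.7781 0.1437] yaw -80.9 L 0.086 W 0.041 blue 0
```

View pics/c8.png

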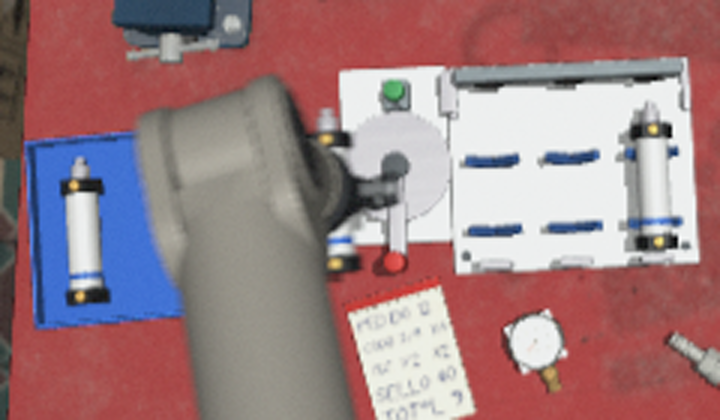

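drive_tool(
  steps="1 -0.02 0.14 0 0 0 0; 1 -0.04 0.28 0 0 0 0; 1 -0.06 0.42 0 0 0 0; 1 -0.08 0.56 0 0 0 0; 1 -0.09 0.7 0 0 0 0; 1 -0.093 0.81 0 0 0 0; 1 -0.093 0.81 0 0 0 0; 1 -0.093 0.81 -0.1 0 0 0; 1 -0.093 0.81 -0.22 0 0 0; 1 -0.093 0.81 -0.34 0 0 0; 1 -0.093 0.81 -0.44 0 0 0; 1 -0.093 0.81 -0.506 0 0 0; 1 -0.093 0.81 -0.506 0 0 0; 1 -0.093 0.81 -0.506 0 0 0",
)

```text
t: 57.6
eef_pos: [0.4737, 0.3774, 0.049]
tcp_rot: [[-0.995, -0.103, 0.0], [-0.103, 0.995, 0.0], [-0.0, 0.0, -1.0]]
wrist_force: [0.8, -0.4, -2.3]
opening: 0.33
grasp_force: 60.1
```

drive_tool(
  steps="1 0 0 -0.04 0 0 0; 1 0 0 -0.065 0 0 0; 1 0 0 -0.08 0 0 0; 1 0 0 -0.09 0 0 0; 1 0 0 -0.098 0 0 0; 1 0 0 -0.098 0 0 0; 1 0 0 -0.098 0 0 0",
)

```text
t: 58.3
eef_pos: [0.4737, 0.3776, 0.0244]
tcp_rot: [[-0.995, -0.103, 0.0], [-0.103, 0.995, 0.0], [-0.0, 0.0, -1.0]]
wrist_force: [-1.5, -0.9, -0.4]
opening: 0.325
grasp_force: 60.2
```

drive_tool(
  steps="1 0 0 -0.006 0 0 0; 1 0 0 -0.006 0 0 0; 0.3 0 0 -0.006 0 0 0; 0 0 0 0 0 0 0; -0.05 0 0 0 0 0 0; -0.05 0 0 0 0 0 0; -0.05 0 0 0.06 0 0 0; -0.05 0 0 0.16 0 0 0; -0.05 0 0 0.32 0 0 0; -0.2 0 0 0.5 0 0 0; -0.2 0.02 -0.2 0.6 0 0 0; -0.2 0.04 -0.4 0.6 0 0 -0.007; -0.2 0.06 -0.6 0.6 0 0 -0.007; -0.2 0.08 -0.8 0.6 0 0 -0.007; -0.2 0.1 -0.98 0.6 0 0 -0.007",
)

```text
t: 59.8
eef_pos: [0.4987, 0.1321, 0.1755]
tcp_rot: [[-0.998, -0.06, 0.002], [-0.06, 0.998, 0.001], [-0.002, 0.001, -1.0]]
wrist_force: [1.1, 0.7, 0.4]
opening: 0.598
grasp_force: 0.0
```

drive_tool(
  steps="-0.2 0.03 -0.2 0 0 0 0; -0.2 0.06 -0.4 0 0 0 0; -0.2 0.08 -0.6 0 0 0 0; -0.2 0.1 -0.8 0 0 0 0; -0.2 0.1 -0.93 0 0 0 0; -0.2 0.1 -0.93 0 0 0 0; -0.2 0.1 -0.93 -0.15 0 0 0; -0.2 0.1 -0.93 -0.3 0 0 0; -0.2 0.1 -0.93 -0.42 0 0 0; -0.2 0.1 -0.93 -0.49 0 0 0; -0.2 0.1 -0.93 -0.515 0 0 0; -0.2 0.1 -0.93 -0.515 0 0 0; 1 0.1 -0.93 -0.515 0 0 0; 1 0.1 -0.93 -0.515 0 0 0; 1 0.1 -0.93 -0.515 0 0 0; 1 0.1 -0.93 -0.515 0 0 0; 1 0.1 -0.93 -0.515 0 0 0; 1 0.1 -0.93 -0.515 0 0 0",
)

```text
t: 61.6
eef_pos: [0.525, -0.103, 0.0478]
tcp_rot: [[-0.998, -0.057, 0.005], [-0.057, 0.998, -0.006], [-0.005, -0.006, -1.0]]
wrist_force: [-1.1, -6.6, 1.6]
opening: 0.33
grasp_force: 58.9
```

drive_tool(
  steps="1 0 0 0.1 0 0 0; 1 0 0 0.25 0 0 0; 1 0 0 0.4 0 0 0; 1 0 0.1 0.52 0 0 0; 1 -0.02 0.22 0.52 0 0 0.007; 1 -0.04 0.36 0.52 0 0 0.007; 1 -0.06 0.5 0.52 0 0 0.007; 1 -0.08 0.68 0.52 0 0 0.007; 1 -0.09 0.85 0.52 0 0 0.007",
)

```text
t: 62.5
eef_pos: [0.5007, 0.1158, 0.1769]
tcp_rot: [[-0.995, -0.103, 0.002], [-0.103, 0.995, 0.001], [-0.002, 0.001, -1.0]]
wrist_force: [0.3, 1.0, -1.6]
opening: 0.333
grasp_force: 59.7
```

drive_tool(
  steps="1 -0.02 0.14 0 0 0 0; 1 -0.04 0.28 0 0 0 0; 1 -0.06 0.42 0 0 0 0; 1 -0.08 0.56 0 0 0 0; 1 -0.085 0.7 0 0 0 0; 1 -0.085 0.818 0 0 0 0; 1 -0.085 0.818 0 0 0 0; 1 -0.085 0.818 -0.1 0 0 0; 1 -0.085 0.818 -0.22 0 0 0; 1 -0.085 0.818 -0.34 0 0 0; 1 -0.085 0.818 -0.44 0 0 0; 1 -0.085 0.818 -0.507 0 0 0; 1 -0.085 0.818 -0.507 0 0 0; 1 -0.085 0.818 -0.507 0 0 0",
)

```text
t: 63.9
eef_pos: [0.4803, 0.3184, 0.0495]
tcp_rot: [[-0.995, -0.103, 0.001], [-0.103, 0.995, 0.0], [-0.001, 0.0, -1.0]]
wrist_force: [0.3, -0.0, -2.0]
opening: 0.331
grasp_force: 59.7
```

Run:
```python
from h import *
w=cap("wrist");t=cap("top");st();cyls(w,.0215)
r=lambda x,q:cv2.resize(x[:,:,::-1],q,interpolation=2)
im=np.zeros((300,800,3),np.uint8);im[:,:400]=r(w["image"],(400,300));im[:,400:]=r(t["image"][150:270,60:220],(400,300));cv2.imwrite("pics/c9.png",im)
```

```text
64.0 [0.4811 0.3191 0.0505] op 0.327 F [ 0.7  0.3 -1.6]
```

View pics/c9.png

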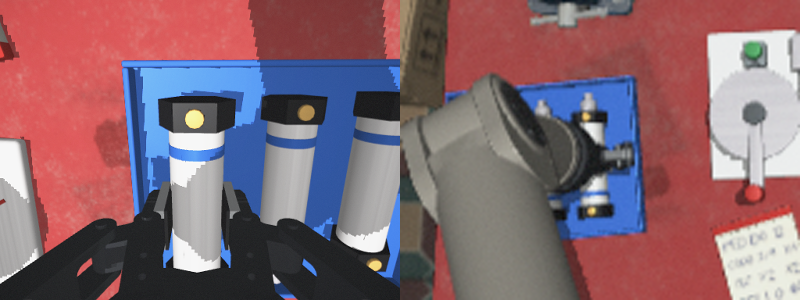

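drive_tool(
  steps="1 0 -0.006 -0.04 0 0 0; 1 0 -0.006 -0.065 0 0 0; 1 0 -0.006 -0.08 0 0 0; 1 0 -0.006 -0.09 0 0 0; 1 0 -0.006 -0.1 0 0 0; 1 0 -0.006 -0.104 0 0 0; 1 0 -0.006 -0.104 0 0 0; 1 0 -0.006 -0.104 0 0 0",
)

```text
t: 64.8
eef_pos: [0.4794, 0.3169, 0.0247]
tcp_rot: [[-0.995, -0.103, -0.001], [-0.103, 0.995, -0.0], [0.001, -0.0, -1.0]]
wrist_force: [-4.3, -2.4, 10.9]
opening: 0.327
grasp_force: 61.3
```

drive_tool(
  steps="0.3 0 0 0 0 0 0; 0 0 0 0 0 0 0; -0.05 0 0 0 0 0 0; -0.05 0 0 0 0 0 0; -0.05 0 0 0.06 0 0 0; -0.05 0 0 0.16 0 0 0; -0.05 0 0 0.32 0 0 0; -0.05 0 0 0.5 0 0 0; -0.05 0 0 0.7 0 0 0; -0.05 -0.1 -0.2 0.8 0 0 0; -0.05 -0.2 -0.4 0.8 0 0 0; -0.05 -0.3 -0.6 0.8 0 0 0; -0.05 -0.3 -0.8 0.8 0 0 0; -0.05 -0.3 -0.98 0.8 0 0 0; -0.05 -0.3 -0.98 0.8 0 0 0; -0.05 -0.3 -0.98 0.8 0 0 0; -0.05 -0.3 -0.98 0.8 0 0 0; -0.05 -0.3 -0.98 0.8 0 0 0",
)

```text
t: 66.6
eef_pos: [0.4048, 0.0739, 0.2225]
tcp_rot: [[-0.994, -0.106, -0.0], [-0.106, 0.994, 0.001], [-0.0, 0.001, -1.0]]
wrist_force: [-0.1, 0.7, -0.4]
opening: 0.527
grasp_force: 0.0
```

Run:
```python
from h import *
t=cap("top");s=cap("scene");st();cyls(t,.0215)
r=lambda x,q:cv2.resize(x[:,:,::-1],q,interpolation=2)
im=np.zeros((600,800,3),np.uint8);im[:600,:800]=r(t["image"][130:300,60:290],(800,600));im[400:,560:]=r(s["image"][150:300,100:280],(240,200));cv2.imwrite("pics/c10.png",im)
```

```text
66.7 [0.4047 0.0737 0.2224] op 0.526 F [-0.2  0.7  0.7]
cyl [0.6953 0.3723] yaw 90.8 L 0.090 W 0.032 blue 252
cyl [ 0.7466 -0.6506] yaw 160.3 L 0.071 W 0.019 blue 79
cyl [0.756  0.3735] yaw 90.8 L 0.088 W 0.036 blue 382
cyl [0.7781 0.1439] yaw -80.9 L 0.087 W 0.041 blue 0
```

View pics/c10.png

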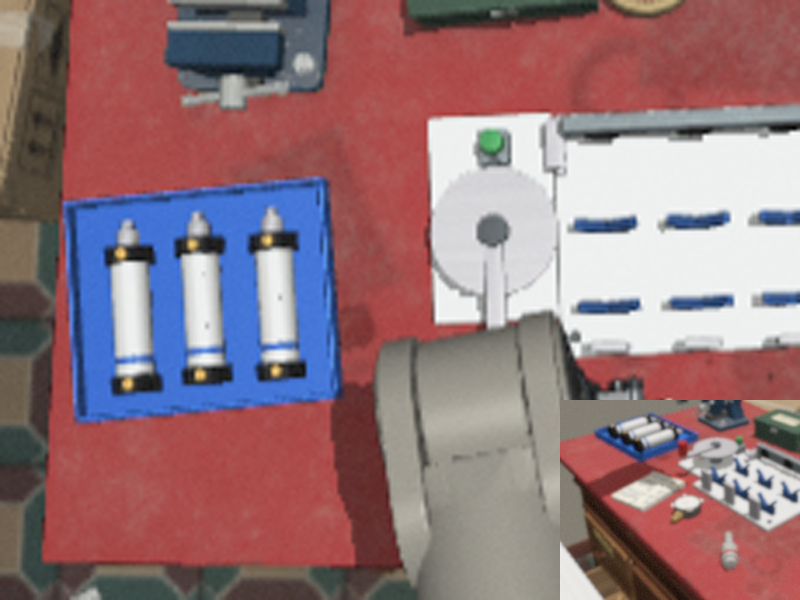

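All three lie side by side in the tray, at about (130,310), (203,300) and (277,290) in the picture. The lever is released and the cradle is empty.

```bash
python3 -c "
from h import *
print(hand_in())"
```

```text
the job is handed in; nothing more can be done
None
```

The job is done and handed in at about 67 s of the 210 s allowed: all three cylinders were clamped in the last notch for over ten seconds, released, and now lie side by side in the blue tray, with the lever sprung back and the gauge, coupler and carton untouched.

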